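Hang the rinsed bottle to drain

ROBOT

A 7-joint arm with a two-finger parallel gripper is mounted at the origin on the work surface. World frame = base frame: x ahead of the robot, y to its left, z up, the work surface at z = 0. Lengths are in m, angles in rad, forces in N, time in s.
With the tool pointing down it reaches from about 0.35 to 0.9 m from the base axis. Payload 19.9 kg.
Tool frame: the origin (TCP) lies at the very end of the fingers, on their centre line; the grasp point (between the pads) lies 19 mm behind it (env.pinch_z is the distance from the TCP to the grasp point, in m); z points along the fingers, y is the direction in which the jaws open and shut (so a half turn about z gives the same grasp; the last joint's range is limited). The gripper opens to 94 mm and grips with 3 to 60 N. Pads are 16 mm wide; open, the fingers measure 119 mm over their backs; the gripper's body (75 mm by 177 mm) begins 78 mm behind the grasp point.
Start: joints at [1.079, 0.417, -0.01, 1.614, 0.005, 1.111, -0.053], TCP at [0.272, -0.563, 0.205] pointing down, gripper open.
Joint ranges: [-2.81, 2.81], [-0.39, 2.02], [-1.27, 1.25], [0.06, 2.57], [-1.19, 4.33], [0.19, 2], [-2.82, 2.82]. Speed limits (rad/s): [1.89, 1.89, 2.39, 2.39, 3.01, 3.01, 3.01].

INTERFACE

Orientations are given as [roll, pitch, yaw] about the fixed x, y, z axes, in that order (R = Rz(yaw) Ry(pitch) Rx(roll)).
In Python, from bench import env gives the robot as it stands. The module is installed in compiled form; this text tells all that it offers.
- The arm moves only by the tool step_arm, never from a script. Its argument "moves" is a list of rows, each a list of 3 entries, a list of its own where there are three numbers: the turn, a rotation vector about the world's x, y, z in rad, then the shift along the world's x, y, z in mm, then the closure, from 0 (fully open) to 1 (shut). In form: [[[ax, ay, az], [dx, dy, dz], hand], ...]. A call has exactly 5 rows; each row is the pose to reach, as a shift and turn from the pose measured when the call began; what a row does not reach only later rows make up. A row lasts 1/8 s, in which the tool goes at most 62.5 mm and 10.7 degrees, less where a joint would pass 70% of its speed; a pose out of reach is approached as far as the arm can. A call with a gripper value outside its range is refused whole. The fingers move at their own pace and stop on an object; "force" is the grip in N (left out, the last holds). Time passes only in rows, so rows that repeat a pose let the fingers close, or fill a call up. It gives the time, the measured TCP pose, the force and the opening at its end, in the units of the state.
- env.read_state(): the state, without advancing time (a new reading comes with each control period).
- env.read_camera(name): name is "scene" or "top" or "wrist"; returns (picture, depth): 400x640x3 uint8, red, green, blue; 400x640 float32, m along the optical axis (not along the pixel's ray), 0 where there is no reading.
- env.get_calibration(name): a dict with "fx", "fy", "cx", "cy" (pixels), "k1" (the pictures are not rectified: a ray, as slopes to the right and down, at radius r is drawn at 1 + k1 r^2 times it, then the intrinsics apply), "world_from_camera" (4x4, takes a point from camera to world coordinates); the wrist camera has in their place "hand_eye" (4x4, takes a point from camera to tool coordinates, whose origin is the TCP and whose axes are the flange's). Camera axes: x right, y down, z forward; pixel columns grow to the right and rows downward; lengths in m; the calibration is good to about 2 mm. A picture is of the moment at which its call begins: read the wrist's pose just before it. get_calibration takes no time and is no camera call.
- env.sign_off(): hands the job in, once; it reports no verdict.
Trained networks look in the newest picture that a camera, given by its name, has taken for a name from the list of things; names that differ only in an ending like _2 or _b are one class to them, and where a whole thing is asked for, a point or a joint stands for the part that bears it (a point fixed in the world has none). Each returns a list of dicts, best first, with "p" (0 to 1); they miss things now and then, are a little off and sometimes report something else, mostly with a low value. They report only what shows in the picture. A call takes as long as a camera call. They do not tell look-alikes from the thing itself.
- env.look_for(target, camera): "box" ([left, top, right, bottom] in pixels, round what is visible of it).
The state is a dict: "time": time; "q": joint angles; "joint_velocities": joint speeds; "joint_torque": joint torques, N m; "tcp_pos": TCP position; "tcp_rot": TCP orientation; "wrist_force": force on the tool from outside, world axes, zero at the start; "ft_torque": the same for the moment, N m; "gripper_width": finger opening in m.
Only numpy, scipy, OpenCV 4.12 (cv2) and the standard library are available. Lean on these libraries where they do the work, as an engineer would, in place of code of your own. Each camera call takes 0.05 s, during which the arm holds its last target. There are 200 camera calls.

TASK

In this engine workshop, first push the drip tray of the drain rack fully home under the pegs. Then pick up the empty square bottle lying on the bench, turn it mouth-down and slide its neck over the rack's thinner peg (the only one that fits) until the rim rests on the collar at the foot of the peg, and let go of it there. Leave the other loose parts and tools on the bench where they are.

Things in the scene. Friction and masses are not known exactly. Their poses are not given: they have to be found in the camera images.
- flask_mid (a point): Body centre of the loose, empty, white plastic square bottle, lying flat, mouth within about 45 degrees of the robot's direction. Body 52 x 52 mm, 105 mm long: this point is 26 mm above the bench and near the centre of mass (about 0.16 kg, varies). Total length with neck 150 mm. Own x axis runs from mouth to closed end; at the start y is level and z up.
- flask_mouth (a point): Centre of the bottle's open rim, 97.5 mm from the body's centre along the bottle's own -x; same axes. The round neck is 45 mm long, 30 mm in outer diameter; its bore is 22 mm wide and leads into the hollow body (101 mm deeper).
- peg_thin_seat (a point): Foot of the thin steel peg, on its axis, at the top of its 42 mm collar where the rim rests; about 106 mm above the bench. Peg 15 mm thick, rising 72 mm from here, the last 12 mm tapered. z runs up the peg, leaning 30 degrees from upright towards the rack's back; y level, along the crossbar. Seated: bottle's x along this z. Friction can hold the bottle part way: slide it down until it stops.
- peg_thick_seat (a point): The same point of the thick peg, 30 mm thick, 72 mm long, collar 52 mm: too thick for this bottle. It stands 120 mm from the thin peg along the crossbar, parallel to it; either peg may be the left one. Same axes as the thin peg's.
- rack: Fixed grey steel drain rack; origin at the centre of its underside, on the bench; x points to its back (away from the tray's front), y along the crossbar, z up. Base 170 x 270 x 10 mm (x, y, z); two posts at y = +-125 mm carry a crossbar 34 mm deep, its top at 86 mm; the pegs rise from it at x = 0, y = +-60 mm.
- tray_front (a point): Middle of the outer face of the drip tray's upright front plate: 170 mm wide, from 16 to 59 mm above the bench (this point is 36 mm above it). Axes as the rack's: x points in, the way to push. With the tray home this point is 79 mm in front of the rack's origin.
- tray (a joint): How far the aluminium drip tray (146 x 150 mm, 30 mm deep) stands out of the rack, in m: 0 = fully home against its stop, up to 0.085 out, towards the rack's front. It takes about 3 N to slide and stays where it is left.
- wrench: Bystander: steel wrench 160 mm long, lying on the bench; leave it.
- piston: Bystander: aluminium piston, 70 mm in diameter, 58 mm high, standing; origin under its centre; leave it.
- flywheel: Bystander: dark steel flywheel, 144 mm in diameter, with a short shaft standing 72 mm high; origin under its centre; leave it.
- conrod: Bystander: steel connecting rod 170 mm long, 16 mm thick, lying flat; leave it.
- dish: Bystander: shallow aluminium dish, 100 mm across, 22 mm high; leave it.
- oilcan: Bystander: grey can, 68 mm in diameter, 170 mm high, standing; leave it.
Things that resemble listed ones, but are neither listed nor needed, are in the scene too. Of the things shaped like the part that bears flask_mid, the white one is meant.

How it is judged:
On the way, in this order (a step that is already met when the one before it is completed fails the run):
1. the drip tray is pushed fully home (value of joint tray below 0.007 m), for 0.2 s.
2. with the tray home, the bottle is inverted on the thin peg, its rim down at the collar (value of joint tray below 0.007 m and distance between flask_mouth and peg_thin_seat below 0.012 m and angle between the x axis of flask_mouth and the z axis of peg_thin_seat, either way round below 0.2 rad), for 0.2 s.
At the end, for the whole second after the job is handed in: The drip tray is home (within 7 mm of its stop) and the bottle rests, released and still, on the thin peg: centre of its rim within 12 mm of the seat on the collar, its axis within 0.2 rad of the peg's (all of step 2 and linear speed of flask below 0.02 m/s); the robot touches nothing.
It fails at once if another loose thing on the bench (wrench, piston, flywheel, connecting rod, dish or can) is moved by more than 30 mm (distance of any of wrench, piston, flywheel, conrod, dish, oilcan from where it was at the start of the episode above 0.03 m).
It also fails if it takes over 58 s, if anything falls off the work surface, if the arm or the gripper's body presses on something with over 40 N, if the wrist force passes 120 N, or if a joint passes its speed limit or range.

## Working session

There is one attempt and no reset: what is moved stays moved. The work goes in short steps, Python scripts to look and compute and a tool call to move; the robot and the scene stay as the last step left them, time stands still between calls to the robot, and variables do not carry over. Pictures are saved under pics/ and viewed, about 8 in all and at most 12, crops included, and the job is handed in when it is done.

Besides the shell and the picture viewer there is one more tool, called after "Emit:" by a JSON object that holds its "api" and its "payload", one argument or row to a line. step_arm: Moves the arm, as the interface text tells. Its arguments: {"type":"object","properties":{"moves":{"type":"array"},"force":{"type":"number"}},"required":["moves"]}

```bash
mkdir -p pics
cat > h.py <<'E'
import numpy as np, cv2
from bench import env
from scipy.spatial.transform import Rotation as R
def cloud(name,depth):
    c=env.get_calibration(name); h,w=depth.shape
    K=np.array([[c['fx'],0,c['cx']],[0,c['fy'],c['cy']],[0,0,1.]])
    u,v=np.meshgrid(np.arange(w),np.arange(h))
    p=cv2.undistortPoints(np.stack([u,v],-1).reshape(-1,1,2).astype(np.float64),K,np.array([c['k1'],0,0,0.])).reshape(h,w,2)
    P=np.dstack([p*depth[...,None],depth,np.ones_like(depth)])
    if name=='wrist':
        s=env.read_state(); T=np.eye(4);T[:3,3]=s['tcp_pos'];T[:3,:3]=rot(s['tcp_rot']); T=T@c['hand_eye']
    else: T=c['world_from_camera']
    W=(P@np.array(T).T)[...,:3]; W[depth<=0]=np.nan
    return W
def rot(e):
    e=np.array(e); return e if e.shape==(3,3) else R.from_euler('xyz',e).as_matrix()
def shot(name,fn=None):
    im,d=env.read_camera(name)
    if fn: cv2.imwrite('pics/'+fn,im[...,::-1])
    return im,cloud(name,d)
E
python3 - <<'E'
from h import *
s=env.read_state();print({k:np.round(v,3) for k,v in s.items()})
for n in('scene','top'):
    im,W=shot(n,n+'1.png'); np.save(n+'.npy',W)
    print(n,np.round(env.get_calibration(n)['world_from_camera'],2).tolist())
    for t in('flask_mid','rack','tray','oilcan','piston','flywheel','wrench','conrod','dish'):
        for r in env.look_for(t,n)[:3]:
            b=r['box'];x,y=int((b[0]+b[2])/2),int((b[1]+b[3])/2);print(t,round(r['p'],2),np.round(b),np.round(W[min(y,399),min(x,639)],3))
a=cv2.imread('pics/scene1.png');b=cv2.imread('pics/top1.png')
E
```

```text
{'time': np.float64(0.0), 'q': array([ 1.079,  0.418, -0.01 ,  1.614,  0.005,  1.111, -0.053]), 'joint_velocities': array([-0.   , -0.   , -0.001,  0.001,  0.   , -0.001,  0.001]), 'joint_torque': array([ 0.0000e+00, -8.5125e+01,  6.4000e-01, -4.2599e+01, -4.9000e-02,
        1.9000e-02,  0.0000e+00]), 'tcp_pos': array([ 0.272, -0.562,  0.205]), 'tcp_rot': array([-3.14 ,  0.   ,  0.451]), 'wrist_force': array([-0.557, -0.421,  0.15 ]), 'ft_torque': array([ 0.041, -0.019,  0.026]), 'gripper_width': np.float64(0.094)}
scene [[-0.63, 0.56, -0.54, 1.26], [0.78, 0.46, -0.43, 0.63], [0.01, -0.69, -0.72, 1.16], [0.0, 0.0, 0.0, 1.0]]
flask_mid 0.95 [244. 106. 264. 140.] [ 0.277 -0.476  0.055]
flask_mid 0.9 [386. 208. 415. 248.] [0.36  0.23  0.052]
flask_mid 0.77 [254. 168. 293. 204.] [ 0.476 -0.192  0.054]
rack 0.93 [279. 218. 388. 309.] [0.576 0.14  0.015]
rack 0.32 [310. 233. 325. 251.] [0.598 0.096 0.1  ]
tray 0.56 [308. 217. 382. 285.] [0.518 0.141 0.017]
oilcan 0.76 [420. 268. 456. 328.] [0.565 0.46  0.136]
oilcan 0.51 [388. 318. 422. 358.] [0.64  0.432 0.007]
piston 0.91 [224. 221. 253
[... 548 characters left out ...]
.75 [230. 238. 276. 272.] [0.327 0.213 0.049]
rack 0.87 [228. 144. 319. 218.] [0.57  0.152 0.016]
tray 0.72 [254. 175. 307. 219.] [0.515 0.129 0.017]
tray 0.47 [285. 152. 293. 171.] [0.603 0.092 0.138]
oilcan 0.72 [162. 174. 196. 202.] [0.523 0.423 0.154]
oilcan 0.7 [379. 188. 394. 237.] [ 0.45  -0.213  0.058]
oilcan 0.32 [326. 201. 338. 246.] [ 0.426 -0.037  0.003]
piston 0.71 [353. 132. 371. 155.] [ 0.681 -0.142  0.059]
flywheel 0.66 [404. 123. 446. 167.] [ 0.668 -0.347  0.061]
wrench 0.74 [280. 151. 296. 172.] [0.603 0.095 0.138]
wrench 0.6 [322. 203. 342. 251.] [ 0.416 -0.04   0.01 ]
conrod 0.95 [173. 208. 212. 251.] [0.415 0.421 0.012]
dish 0.69 [172. 146. 202. 172.] [0.661 0.448 0.005]
```

Run:
```python
import cv2,numpy as np
a=cv2.imread('pics/scene1.png')[90:370,150:480];b=cv2.imread('pics/top1.png')[110:310,150:470]
a=cv2.resize(a,None,fx=1.1,fy=1.1);b=cv2.resize(b,(800,500),interpolation=cv2.INTER_CUBIC)
cv2.imwrite('pics/t2.png',b)
a=cv2.imread('pics/scene1.png')[90:370,150:480];cv2.imwrite('pics/s2.png',cv2.resize(a,(707,600),interpolation=cv2.INTER_CUBIC))
```

```text
(no output)
```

View pics/t2.png

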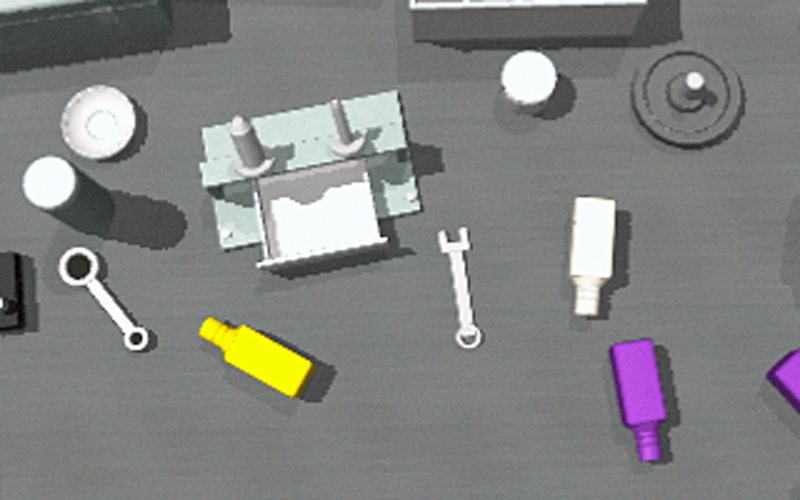

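View pics/s2.png

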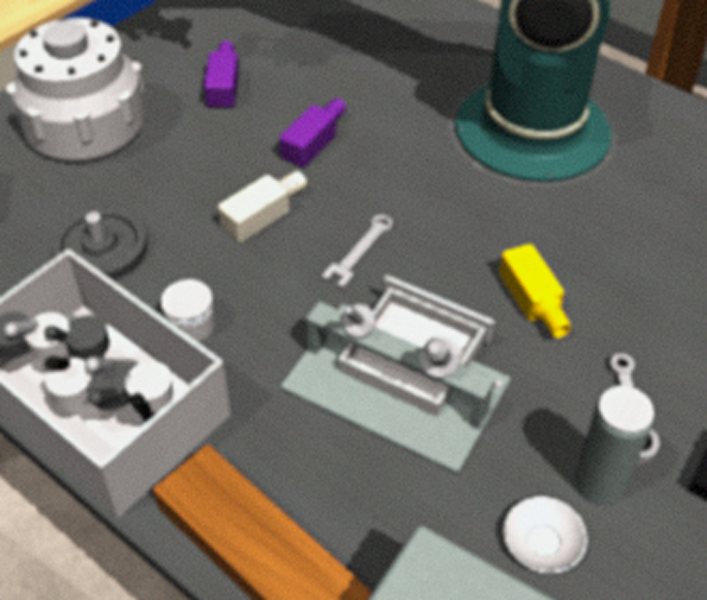

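The white bottle is at crop (592,245), about (0.46, -0.21) in the world. The yellow bottle (260,360) and purple bottles (637,390) and (790,375) are look-alikes. The thin peg is the right one, at top crop (345,125). Next I'll measure precisely.

Run:
```python
from h import *
for n in('top','scene'):
    W=np.load(n+'.npy'); im=cv2.imread(f'pics/{n}1.png')
    X,Y,Z=W[...,0],W[...,1],W[...,2]
    reg=(X>.35)&(X<.58)&(Y>-.28)&(Y<-.11)&(Z>.012)&(Z<.08)
    P=W[reg];print(n,'flask n',len(P),'z pct',np.round(np.percentile(P[:,2],[5,50,95]),3))
    top=P[P[:,2]>.043];r=cv2.minAreaRect((top[:,:2]*1000).astype(np.float32));print(' top face',np.round(r[0],1),np.round(r[1],1),round(r[2],1))
    r=cv2.minAreaRect((P[:,:2]*1000).astype(np.float32));print(' all',np.round(r[0],1),np.round(r[1],1),round(r[2],1))
    nk=P[P[:,2]<.045];
    reg=(X>.4)&(X<.8)&(Y>-.03)&(Y<.33)
    for lo,hi,l in((.079,.093,'bar'),(.005,.014,'base'),(.05,.066,'trayrim')):
        m=reg&(Z>lo)&(Z<hi);P=W[m];r=cv2.minAreaRect((P[:,:2]*1000).astype(np.float32));print(l,len(P),np.round(r[0],1),np.round(r[1],1),round(r[2],1), np.round(cv2.boxPoints(r)).tolist(),'z',np.round(np.median(P[:,2]),4))
    P=W[reg&(Z>.115)&(Z<.2)]
    print(np.round(P[P[:,1]<.13].mean(0),3),np.round(P[P[:,1]>=.13].mean(0),3),len(P))
    print('table z',np.nanmedian(Z[(X>.35)&(X<.45)&(Y>-.0)&(Y<.15)]))
c=cv2.imread('pics/top1.png')[180:245,365:405];cv2.imwrite('pics/fl.png',cv2.resize(c,(360,585),interpolation=cv2.INTER_CUBIC))
```

```text
top flask n 701 z pct [0.031 0.051 0.057]
 top face [ 455.9 -217. ] [ 52.3 144.9] 84.0
 all [ 453.5 -216.6] [ 53.4 149.6] 84.4
bar 645 [619.5  99.3] [138.1 377.4] 34.4 [[456.0, 216.0], [669.0, -96.0], [783.0, -18.0], [570.0, 294.0]] z 0.0868
base 2463 [600.2 149.8] [399.9 359.4] 0.1 [[400.0, 329.0], [400.0, -30.0], [800.0, -30.0], [800.0, 330.0]] z 0.0091
trayrim 153 [584.6  72.9] [198.3 389.1] 39.3 [[385.0, 161.0], [631.0, -141.0], [785.0, -15.0], [538.0, 286.0]] z 0.0578
[0.662 0.062 0.134] [0.583 0.212 0.144] 352
table z 0.0008386683348915458
scene flask n 681 z pct [0.017 0.047 0.056]
 top face [ 454.2 -212.7] [ 57.  149.7] 80.4
 all [ 453.9 -213.2] [ 57.7 151.2] 83.5
bar 802 [627.7 101. ] [157.1 379.8] 38.7 [[448.0, 200.0], [685.0, -96.0], [808.0, 2.0], [570.0, 298.0]] z 0.0862
base 2712 [600.7 149.6] [398.3 358.3] 0.2 [[401.0, 328.0], [402.0, -30.0], [800.0, -29.0], [799.0, 329.0]] z 0.0096
trayrim 259 [592.2  86.1] [227.6 382.4] 38.9 [[383.0, 163.0], [624.0, -134.0], [801.0, 9.0], [561.0, 306.0]] z 0.0568
[0.7   0.046 0.132] [0.595 0.222 0.151] 268
table z 0.0003792782277194373
```

View pics/fl.png

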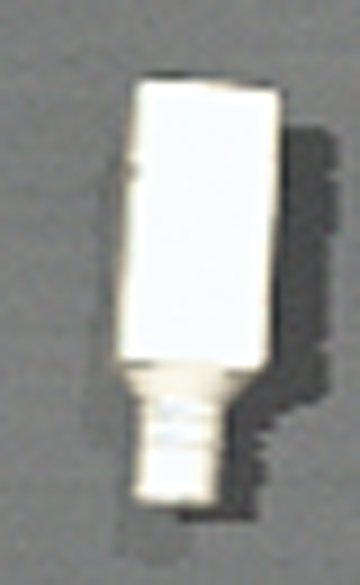

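The crop confirms the cream-white bottle: mouth at the bottom (175,500), closed end at the top (207,80). Next is the rack fit.

Run:
```python
from h import *
for n in('top','scene'):
    W=np.load(n+'.npy'); X,Y,Z=W[...,0],W[...,1],W[...,2]
    reg=(X>.42)&(X<.72)&(Y>-.03)&(Y<.31)
    def cc(m,k=0):
        c,l,s,_=cv2.connectedComponentsWithStats(m.astype(np.uint8),connectivity=8);return l==1+np.argsort(-s[1:,4])[k]
    big=cc(reg&(Z>.006)); P=W[big]; print(n,'all',len(P))
    for lo,hi,l in((.080,.092,'bar'),(.006,.0135,'base'),(.045,.066,'tray')):
        Q=P[(P[:,2]>lo)&(P[:,2]<hi)]
        r=cv2.minAreaRect((Q[:,:2]*1000).astype(np.float32))
        print(l,len(Q),np.round(r[0],1),np.round(r[1],1),round(r[2],1),'med z',np.round(np.median(Q[:,2]),4))
        np.save(f'{n}_{l}.npy',Q)
    Q=P[(P[:,2]>.112)]
    print(np.round(Q[np.argsort(Q[:,1])][::12],3).tolist())
```

```text
top all 4475
bar 598 [584.8 151. ] [ 35.9 264.3] 9.9 med z 0.0868
base 1471 [562.2 146.6] [228.  283.7] 11.3 med z 0.0105
tray 174 [515.3 138.6] [113.7 260.3] 10.4 med z 0.0566
[[0.586, 0.075, 0.117], [0.605, 0.087, 0.121], [0.605, 0.089, 0.132], [0.603, 0.092, 0.138], [0.615, 0.094, 0.151], [0.599, 0.096, 0.129], [0.608, 0.097, 0.145], [0.611, 0.1, 0.155], [0.606, 0.102, 0.13], [0.624, 0.105, 0.166], [0.571, 0.191, 0.113], [0.573, 0.197, 0.117], [0.584, 0.2, 0.136], [0.598, 0.202, 0.144], [0.572, 0.204, 0.133], [0.589, 0.206, 0.142], [0.582, 0.207, 0.135], [0.593, 0.208, 0.165], [0.557, 0.209, 0.118], [0.579, 0.211, 0.146], [0.564, 0.212, 0.118], [0.608, 0.214, 0.167], [0.557, 0.215, 0.119], [0.614, 0.217, 0.169], [0.558, 0.219, 0.117], [0.587, 0.22, 0.165], [0.552, 0.222, 0.116], [0.585, 0.224, 0.159], [0.593, 0.226, 0.164]]
scene all 5570
bar 742 [584.8 153.2] [ 38.8 265.4] 10.0 med z 0.0862
base 2104 [543.7 146. ] [258.5 270.9] 9.9 med z 0.0101
tray 321 [533.3 146.7] [157.9 262.4] 8.7 med z 0.0544
[[0.586, 0.082, 0.118], [0.578, 0.093, 0.115], [0.609, 0.101, 0.124], [0.62, 0.103, 0.14], [0.61, 0.105, 0.145], [0.629, 0.107, 0.165], [0.621, 0.11, 0.16], [0.598, 0.208, 0.164], [0.553, 0.212, 0.115], [0.554, 0.216, 0.124], [0.607, 0.218, 0.169], [0.614, 0.22, 0.156], [0.6, 0.222, 0.169], [0.603, 0.224, 0.169], [0.609, 0.225, 0.168], [0.581, 0.227, 0.146], [0.604, 0.228, 0.171], [0.613, 0.229, 0.154], [0.587, 0.231, 0.142], [0.596, 0.233, 0.154]]
```

Run:
```python
from h import *
c,s=np.cos(.174),np.sin(.174); o=np.array([.585,.152])
for n in('top','scene'):
    W=np.load(n+'.npy').reshape(-1,3); d=W[:,:2]-o; x=d@[c,s]; y=d@[-s,c]
    m=(abs(y)<.08)&(x<-.05)&(x>-.25)&(W[:,2]>.03)
    print(n,m.sum()); 
    h,e=np.histogram(x[m],np.arange(-.2,-.04,.005));print(dict(zip(np.round(e,3).tolist(),h.tolist())))
    k=m&(W[:,2]>.054);print('ymid',np.percentile(y[(x<-.08)&(x>-.2)&(W[:,2]>.03)&(abs(y)<.12)],[1,99]),np.percentile(x[k],[5,50,95]))
print({k:np.round(v,3).tolist() for k,v in env.get_calibration('wrist').items()})
```

```text
top 288
{-0.2: 0, -0.195: 0, -0.19: 0, -0.185: 0, -0.18: 0, -0.175: 0, -0.17: 0, -0.165: 0, -0.16: 0, -0.155: 0, -0.15: 0, -0.145: 0, -0.14: 0, -0.135: 0, -0.13: 94, -0.125: 79, -0.12: 14, -0.115: 5, -0.11: 5, -0.105: 4, -0.1: 4, -0.095: 5, -0.09: 4, -0.085: 3, -0.08: 5, -0.075: 5, -0.07: 3, -0.065: 4, -0.06: 5, -0.055: 5, -0.05: 0}
ymid [-0.08372057  0.10361461] [-0.24233202 -0.12409914 -0.12074478]
scene 545
{-0.2: 0, -0.195: 0, -0.19: 0, -0.185: 0, -0.18: 0, -0.175: 0, -0.17: 0, -0.165: 0, -0.16: 0, -0.155: 0, -0.15: 0, -0.145: 0, -0.14: 0, -0.135: 1, -0.13: 47, -0.125: 216, -0.12: 145, -0.115: 14, -0.11: 6, -0.105: 5, -0.1: 8, -0.095: 7, -0.09: 6, -0.085: 7, -0.08: 7, -0.075: 6, -0.07: 6, -0.065: 2, -0.06: 3, -0.055: 3, -0.05: 0}
ymid [-0.08094158  0.11681942] [-0.12945327 -0.12355102 -0.1194283 ]
{'fx': 284.5, 'fy': 284.5, 'cx': 319.535, 'cy': 199.864, 'k1': -0.023, 'hand_eye': [[-0.0, -0.965, -0.263, 0.076], [1.0, -0.0, 0.0, 0.001], [-0.0, -0.263, 0.965, -0.179], [0.0, 0.0, 0.0, 1.0]]}
```

Emit:
{"api": "step_arm", "payload": {
  "moves": [
    [[0,0,0],[10,60,0],0.5],
    [[0,0,0],[20,120,0],1],
    [[0,0,-0.1],[30,180,0],1],
    [[0,0,-0.2],[40,240,0],1],
    [[0,0,-0.276],[50,300,0],1]
  ]
}}

```text
time: 1.62
tcp_pos: [0.3224, -0.2607, 0.2056]
tcp_rot: [3.141, -0.0, 0.172]
wrist_force: [2.2, 0.5, 0.2]
gripper_width: 0.0475
```

Emit:
{"api": "step_arm", "payload": {
  "moves": [
    [[0,0,0],[10,60,0],1],
    [[0,0,0],[20,120,0],1],
    [[0,0,0],[30,180,0],1],
    [[0,0,0],[40,240,0],1],
    [[0,0,0],[50,300,0],1]
  ]
}}

```text
time: 2.25
tcp_pos: [0.3725, 0.0412, 0.2061]
tcp_rot: [3.14, -0.002, 0.172]
wrist_force: [1.5, -0.7, -0.4]
gripper_width: 0.0004
```

Emit:
{"api": "step_arm", "payload": {
  "moves": [
    [[0,0,0],[14,40,0],1],
    [[0,0,0],[28,78,0],1],
    [[0,0,0],[28,78,0],1],
    [[0,0,0],[28,78,0],1],
    [[0,0,0],[28,78,0],1]
  ]
}}

```text
time: 2.88
tcp_pos: [0.4004, 0.1183, 0.2061]
tcp_rot: [3.14, -0.002, 0.17]
wrist_force: [-0.6, -1.0, 0.3]
gripper_width: 0.0007
```

```bash
cat > rk.py <<'E'
from h import *
import sys
im,W=shot('wrist',sys.argv[1]); np.save('w.npy',W)
X,Y,Z=W[...,0],W[...,1],W[...,2]
reg=(X>.42)&(X<.72)&(Y>-.03)&(Y<.33)
P=W[reg]
for lo,hi,l in((.080,.092,'bar'),):
    m=(reg&(Z>lo)&(Z<hi)).astype(np.uint8); c,L,s,_=cv2.connectedComponentsWithStats(m)
    i=1+np.argmax(s[1:,4]);Q=W[L==i]
    r=cv2.minAreaRect((Q[:,:2]*1000).astype(np.float32));print(l,len(Q),np.round(r[0],1),np.round(r[1],1),round(r[2],1),np.median(Q[:,2]))
c,s=np.cos(.174),np.sin(.174);d=P[:,:2]-[.585,.152];x=d@[c,s];y=d@[-s,c];z=P[:,2]
for n,k in(('thin',(abs(y+.06)<.03)),('thick',(abs(y-.06)<.03))):
    for h in np.arange(.10,.175,.006):
        q=k&(abs(z-h)<.003)&(x>-.03)
        if q.sum()>4: print(n,round(h,3),q.sum(),'x',np.round(np.percentile(x[q],[2,50,98]),4),'y',np.round(np.percentile(y[q],[2,98]),4),round(np.percentile(y[q],[2,98]).mean(),4))
print('tray',np.percentile(x[(abs(y)<.08)&(z>.045)&(z<.065)&(x<-.04)],[1,10,50]))
E
python3 rk.py wr1.png
```

```text
bar 4896 [576.1 149.9] [ 19.4 263.7] 9.7 0.0860375571051252
thin 0.106 26 x [-0.0168 -0.0127 -0.0084] y [-0.08   -0.0409] -0.0605
thin 0.112 427 x [-0.021  -0.0144 -0.0098] y [-0.0772 -0.0439] -0.0605
thin 0.118 101 x [-0.0197 -0.0171 -0.0145] y [-0.0717 -0.051 ] -0.0614
thick 0.106 15 x [-0.016  -0.0094 -0.0081] y [0.0333 0.0814] 0.0574
thick 0.112 465 x [-0.0252 -0.0138 -0.0094] y [0.0358 0.0813] 0.0586
thick 0.118 439 x [-0.0246 -0.0195 -0.0116] y [0.0404 0.0743] 0.0574
tray [-0.12624094 -0.12548653 -0.12312586]
```

View pics/wr1.png

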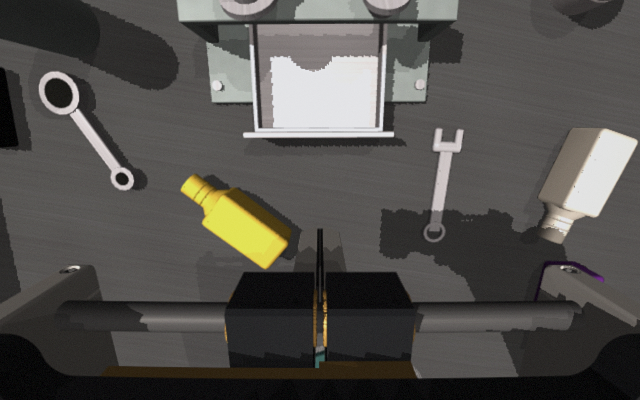

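The tray front shows at row ~135, columns 245–393, centred on the fingers, so I'm descending and pushing.

Emit:
{"api": "step_arm", "payload": {
  "moves": [
    [[0,0,0],[0,0,-60],1],
    [[0,0,0],[0,0,-120],1],
    [[0,0,0],[0,0,-170],1],
    [[0,0,0],[20,3.5,-170],1],
    [[0,0,0],[40,7,-170],1]
  ]
}}

```text
time: 3.55
tcp_pos: [0.4406, 0.1249, 0.0356]
tcp_rot: [3.14, -0.001, 0.17]
wrist_force: [0.2, 0.2, 0.0]
gripper_width: 0.0004
```

Emit:
{"api": "step_arm", "payload": {
  "moves": [
    [[0,0,0],[10,1.7,0],1],
    [[0,0,0],[20,3.5,0],1],
    [[0,0,0],[30,5.2,0],1],
    [[0,0,0],[40,7,0],1],
    [[0,0,0],[48,8.5,0],1]
  ]
}}

```text
time: 4.18
tcp_pos: [0.4891, 0.1333, 0.0356]
tcp_rot: [3.139, -0.0, 0.17]
wrist_force: [-2.7, -2.7, 0.2]
gripper_width: 0.0006
```

Emit:
{"api": "step_arm", "payload": {
  "moves": [
    [[0,0,0],[4,0.7,0],1],
    [[0,0,0],[7,1.2,0],1],
    [[0,0,0],[9,1.6,0],1],
    [[0,0,0],[11,1.9,0],1],
    [[0,0,0],[11,1.9,0],1]
  ]
}}

```text
time: 4.8
tcp_pos: [0.4976, 0.1349, 0.0352]
tcp_rot: [3.138, 0.004, 0.17]
wrist_force: [-19.4, -5.5, 14.4]
gripper_width: 0.0004
```

Emit:
{"api": "step_arm", "payload": {
  "moves": [
    [[0,0,0],[-30,-5,0],1],
    [[0,0,0],[-30,-5,60],1],
    [[0,0,0],[-30,-5,120],1],
    [[0,0,0],[-10,-3,180],1],
    [[0,0,0],[-5,-3,215],0.5]
  ]
}}

```text
time: 5.42
tcp_pos: [0.4941, 0.1324, 0.2536]
tcp_rot: [3.139, 0.0, 0.17]
wrist_force: [0.4, -0.1, -0.8]
gripper_width: 0.0072
```

```bash
python3 rk.py wr2.png
```

```text
bar 2067 [586.5 148.2] [33.7 92.4] 9.8 0.0897140415948458
thin 0.1 46 x [0.0105 0.015  0.0184] y [-0.0743 -0.0449] -0.0596
thin 0.106 205 x [-0.0009  0.0073  0.0129] y [-0.0802 -0.0407] -0.0604
thin 0.112 340 x [-0.0161 -0.004   0.0032] y [-0.0804 -0.0414] -0.0609
thin 0.118 309 x [-0.0193 -0.0119  0.0014] y [-0.077  -0.0465] -0.0617
thin 0.124 56 x [-0.0008  0.0022  0.0079] y [-0.0662 -0.0525] -0.0594
thin 0.13 60 x [0.0031 0.0059 0.0123] y [-0.0659 -0.0521] -0.059
thin 0.136 60 x [0.0065 0.0096 0.0161] y [-0.0656 -0.0515] -0.0586
thin 0.142 66 x [0.0098 0.0131 0.0185] y [-0.0652 -0.0514] -0.0583
thin 0.148 69 x [0.0132 0.0162 0.0222] y [-0.0647 -0.0508] -0.0577
thin 0.154 74 x [0.0168 0.0199 0.0256] y [-0.0641 -0.0505] -0.0573
thin 0.16 88 x [0.02   0.0233 0.032 ] y [-0.0641 -0.05  ] -0.057
thin 0.166 142 x [0.0238 0.0282 0.0355] y [-0.0636 -0.0505] -0.0571
thin 0.172 119 x [0.029  0.034  0.0394] y [-0.0604 -0.0522] -0.0563
thick 0.1 49 x [0.0092 0.0176 0.0221] y [0.04   0.0826] 0.0613
thick 0.106 152 x [-0.0016  0.007   0.0151] y [0.0335 0.0852] 0.0593
thick 0.112 243 x [-0.0145 -0.0039  0.0045] y [0.034  0.0838] 0.0589
thick 0.118 462 x [-0.0231 -0.0135  0.0029] y [0.0378 0.0784] 0.0581
thick 0.124 176 x [-0.0219 -0.0075  0.0092] y [0.0458 0.0699] 0.0579
thick 0.13 118 x [-0.0056 -0.0015  0.0163] y [0.0462 0.071 ] 0.0586
thick 0.136 116 x [-0.0019  0.002   0.0186] y [0.0469 0.0714] 0.0591
thick 0.142 134 x [0.0008 0.0052 0.0224] y [0.0471 0.0718] 0.0595
thick 0.148 142 x [0.0049 0.0087 0.0262] y [0.0476 0.0724] 0.06
thick 0.154 152 x [0.0083 0.0124 0.0292] y [0.0481 0.0725] 0.0603
thick 0.16 186 x [0.0114 0.0167 0.0411] y [0.0485 0.0726] 0.0605
thick 0.166 326 x [0.0154 0.0233 0.04  ] y [0.0495 0.0752] 0.0623
thick 0.172 482 x [0.0202 0.03   0.0411] y [0.054  0.0712] 0.0626
tray [-0.07656782 -0.07520312 -0.07111902]
```

View pics/wr2.png

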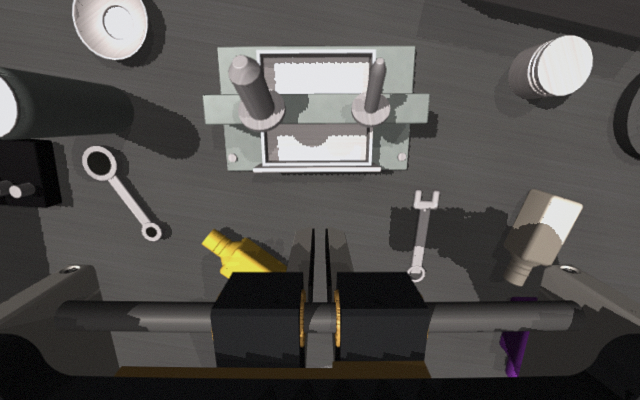

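```bash
cat > peg.py <<'E'
from h import *
from scipy.optimize import least_squares
c,s=np.cos(.172),np.sin(.172)
def fit(name,W):
    W=W.reshape(-1,3);W=W[~np.isnan(W[:,0])];d=W[:,:2]-[.585,.152];Q=np.c_[d@[c,s],d@[-s,c],W[:,2]]
    for n,y0,r in(('thin',-.06,.0075),('thick',.06,.015)):
        k=(abs(Q[:,1]-y0)<.025)&(Q[:,2]>.124)&(Q[:,2]<.156)&(abs(Q[:,0]-(Q[:,2]-.106)*.577)<r+.012)
        P=Q[k]
        def f(p):
            a=np.array([p[2],p[3],1]);a/=np.linalg.norm(a);v=P-[p[0],p[1],.106];
            return np.linalg.norm(np.cross(v,a),axis=1)-r
        a=least_squares(f,[0,y0,.577,0],loss='soft_l1',f_scale=.001);b=least_squares(lambda p:f([p[0],p[1],.577,0]),[0,y0],loss='soft_l1',f_scale=.001)
        print(name,n,k.sum(),np.round(a.x,4),'rms',np.sqrt(np.mean(a.fun**2)).round(4),'fixed dir',b.x.round(4),np.sqrt(np.mean(b.fun**2)).round(4))
if __name__=='__main__':
    for n in('top','scene','w'): fit(n,np.load(n+'.npy'))
    W=np.load('w.npy').reshape(-1,3);k=(W[:,0]>.4)&(W[:,0]<.5)&(W[:,1]>-.02)&(W[:,1]<.1)&(W[:,2]<.03);P=W[k];A=np.c_[P[:,:2],np.ones(len(P))];print('table plane',np.linalg.lstsq(A,P[:,2],rcond=None)[0],np.median(P[:,2]))
    k=(W[:,2]<.025)&(abs(W[:,0]-.5)<.3)&(W[:,2]>-.02);P=W[k];A=np.c_[P[:,:2],np.ones(len(P))];print('all',np.linalg.lstsq(A,P[:,2],rcond=None)[0])
E
python3 peg.py
```

```text
top thin 41 [-0.0031 -0.0635  0.6645  0.1328] rms 0.0015 fixed dir [-0.0003 -0.0591] 0.0017
top thick 85 [-0.0027  0.0592  0.6642  0.0826] rms 0.002 fixed dir [-0.0003  0.0619] 0.0022
scene thin 17 [-0.0018 -0.0598  0.5663  0.0806] rms 0.0005 fixed dir [-0.0021 -0.0569] 0.0007
scene thick 31 [0.     0.0595 0.5098 0.1018] rms 0.0008 fixed dir [-0.0026  0.0631] 0.0011
w thin 344 [-0.0006 -0.061   0.5754  0.0676] rms 0.0004 fixed dir [-0.0006 -0.0587] 0.0005
w thick 696 [-0.001   0.0595  0.5765  0.0739] rms 0.0004 fixed dir [-0.0011  0.0618] 0.0006
table plane [0.00490314 0.00049846 0.0004571 ] 0.002687865174907711
all [ 0.01070142  0.00301679 -0.00062855]
```

Tray front now reads about -0.077, matching the home value of -0.079. The thin peg is on the right (tip at 378,65). Next I move over the white bottle with the gripper open.

Emit:
{"api": "step_arm", "payload": {
  "moves": [
    [[0,0,-0.05],[-10,-60,0],0.3],
    [[0,0,-0.1],[-20,-120,0],0],
    [[0,0,-0.15],[-30,-180,0],0],
    [[0,0,-0.2],[-40,-240,0],0],
    [[0,0,-0.275],[-50,-300,0],0]
  ]
}}

```text
time: 6.1
tcp_pos: [0.4451, -0.1689, 0.2571]
tcp_rot: [3.138, -0.005, -0.106]
wrist_force: [1.3, -0.3, 1.3]
gripper_width: 0.0613
```

Emit:
{"api": "step_arm", "payload": {
  "moves": [
    [[0,0,0],[0,-50,0],0],
    [[0,0,0],[0,-50,0],0],
    [[0,0,0],[0,-50,0],0],
    [[0,0,0],[0,-50,0],0],
    [[0,0,0],[0,-50,0],0]
  ]
}}

```text
time: 6.72
tcp_pos: [0.4454, -0.2181, 0.2572]
tcp_rot: [3.138, -0.005, -0.105]
wrist_force: [0.0, -0.4, -0.3]
gripper_width: 0.0941
```

Run:
```python
from h import *
im,W=shot('wrist','wr3.png')
X,Y,Z=W[...,0],W[...,1],W[...,2]
g=(X>.34)&(X<.58)&(Y>-.29)&(Y<-.13)
hsv=cv2.cvtColor(im,cv2.COLOR_RGB2HSV)
tb=g&(Z<.012);print('table',np.median(Z[tb]))
m=g&(Z>.044)&(Z<.065);P=W[m];r=cv2.minAreaRect((P[:,:2]*1000).astype(np.float32));print('top',len(P),np.round(r[0],1),np.round(r[1],1),r[2],np.median(P[:,2]))
m=g&(Z>.015)&(Z<.07);c,L,s,_=cv2.connectedComponentsWithStats(m.astype(np.uint8));P=W[L==1+np.argmax(s[1:,4])];r=cv2.minAreaRect((P[:,:2]*1000).astype(np.float32));print('all',len(P),np.round(r[0],1),np.round(r[1],1),r[2],P[:,0].min())
print(env.read_state()['tcp_pos'],env.read_state()['tcp_rot'])
for r in env.look_for('flask_mid','wrist'):print(r)
```

```text
table -9.096423457832792e-05
top 3020 [ 431.2 -228.5] [201.3  77.9] 12.068951606750488 0.051493505599610634
all 3423 [ 452.9 -216.3] [ 52.  147.6] 83.63928985595703 0.3786399200788535
[ 0.4453436  -0.21821204  0.25716676] [ 3.13791272 -0.005249   -0.10514125]
{'box': [464.3, 228.5, 522.4, 273.3], 'p': 0.96}
{'box': [298.2, 117.6, 338.2, 225.9], 'p': 0.9}
{'box': [339.8, 235.2, 381.1, 301.7], 'p': 0.66}
```

View pics/wr3.png

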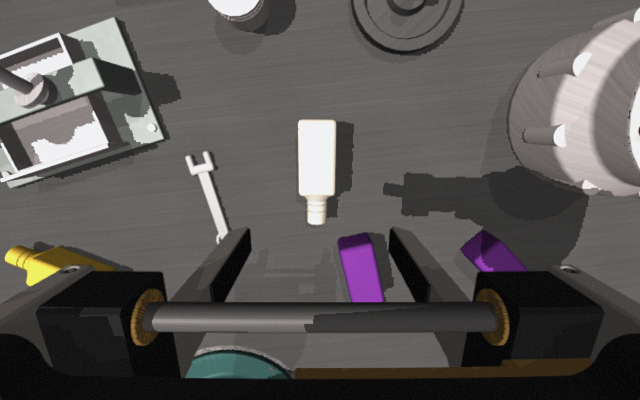

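The white bottle is at (317,155), centred and aligned with the jaws. Descending to grasp.

Emit:
{"api": "step_arm", "payload": {
  "moves": [
    [[0,0,0],[30,-0.5,-60],0],
    [[0,0,0],[30,-0.5,-120],0],
    [[0,0,0],[30,-0.5,-180],0],
    [[0,0,0],[30,-0.5,-225],0],
    [[0,0,0],[30,-0.5,-249],0]
  ],
  "force": 20
}}

```text
time: 7.45
tcp_pos: [0.4744, -0.2181, 0.0058]
tcp_rot: [3.139, -0.003, -0.105]
wrist_force: [1.1, -0.4, 0.1]
gripper_width: 0.094
```

Emit:
{"api": "step_arm", "payload": {
  "moves": [
    [[0,0,0],[0,0,0],0.5],
    [[0,0,0],[0,0,0],1],
    [[0,0,0],[0,0,0],1],
    [[0,0,0],[0,0,0],1],
    [[0,0,0],[0,0,0],1]
  ],
  "force": 20
}}

```text
time: 8.07
tcp_pos: [0.4747, -0.2184, 0.0065]
tcp_rot: [3.139, -0.004, -0.105]
wrist_force: [-1.3, -0.6, 7.2]
gripper_width: 0.0521
```

Emit:
{"api": "step_arm", "payload": {
  "moves": [
    [[0,0,0],[0,0,40],1],
    [[0,0,0],[-10,10,100],1],
    [[0,0,0],[-30,30,160],1],
    [[0,0,0],[-50,60,220],1],
    [[0,0,0],[-70,90,270],1]
  ]
}}

```text
time: 8.7
tcp_pos: [0.4072, -0.1325, 0.2698]
tcp_rot: [3.138, -0.004, -0.105]
wrist_force: [0.2, 0.3, -0.3]
gripper_width: 0.0521
```

```bash
cat > tgt.py <<'E'
from h import *
import sys
S=np.array([.5954,.0924,.106]); az=.292
M=np.array([-.0965,0,-.0195])
Rt=R.from_euler('z',az)*R.from_euler('y',-np.pi/3)*R.from_euler('x',np.pi)
a=Rt.apply([1,0,0])
def go(h,M=M,S=S):
    s=env.read_state(); R0=R.from_matrix(rot(s['tcp_rot']))
    T=S+a*h-Rt.apply(M)
    print(h,'rv',(Rt*R0.inv()).as_rotvec().round(3),'shift mm',((T-s['tcp_pos'])*1000).round(1),'T',T.round(4))
if __name__=='__main__':
    print('a',a.round(3),'t',env.read_state()['time'],env.read_state()['q'].round(3));
    for h in map(float,sys.argv[1:]): go(h)
E
python3 tgt.py .102 0
```

```text
a [0.479 0.144 0.866] t 8.7 [ 0.708  0.003 -0.465  1.979  0.004  1.156 -1.435]
0.102 rv [ 0.101 -1.044  0.362] shift mm [299.4 258.3  -1.7] T [0.7066 0.1258 0.2682]
0.0 rv [ 0.101 -1.044  0.362] shift mm [250.6 243.6 -90. ] T [0.6578 0.1112 0.1798]
```

Emit:
{"api": "step_arm", "payload": {
  "moves": [
    [[0.016,-0.167,0.058],[10,10,15],1],
    [[0.032,-0.334,0.116],[20,20,30],1],
    [[0.05,-0.5,0.174],[40,40,45],1],
    [[0.067,-0.67,0.232],[60,70,60],1],
    [[0.083,-0.84,0.29],[80,100,70],1]
  ]
}}

```text
time: 9.32
tcp_pos: [0.4865, -0.0337, 0.3408]
tcp_rot: [-3.091, -0.841, 0.177]
wrist_force: [0.8, 2.3, 0.2]
gripper_width: 0.0518
```

```bash
python3 tgt.py .102
```

```text
a [0.479 0.144 0.866] t 9.325 [ 0.466 -0.328 -0.167  2.339 -0.945  0.554 -0.402]
0.102 rv [ 0.019 -0.207  0.074] shift mm [220.1 159.5 -72.7] T [0.7066 0.1258 0.2682]
```

Emit:
{"api": "step_arm", "payload": {
  "moves": [
    [[0,0,0],[45,25,10],1],
    [[0,0,0],[90,60,10],1],
    [[0.006,-0.07,0.025],[130,95,10],1],
    [[0.013,-0.14,0.05],[175,130,0],1],
    [[0.019,-0.207,0.074],[210,159,-10],1]
  ]
}}

```text
time: 9.95
tcp_pos: [0.6584, 0.0855, 0.3563]
tcp_rot: [-3.085, -0.956, 0.237]
wrist_force: [-0.7, -1.4, -0.9]
gripper_width: 0.0518
```

```bash
python3 tgt.py .102
```

```text
a [0.479 0.144 0.866] t 9.95 [ 0.054 -0.007 -0.138  2.119 -1.145  0.2   -0.345]
0.102 rv [-0.006 -0.096  0.007] shift mm [ 48.2  40.3 -88.1] T [0.7066 0.1258 0.2682]
```

Emit:
{"api": "step_arm", "payload": {
  "moves": [
    [[0,0,0],[20,20,-20],1],
    [[0,0,0],[48,40,-40],1],
    [[0,-0.05,0],[48,40,-48],1],
    [[-0.006,-0.096,0.007],[48,40,-48],1],
    [[-0.006,-0.096,0.007],[48,40,-48],1]
  ]
}}

```text
time: 10.58
tcp_pos: [0.7107, 0.1188, 0.354]
tcp_rot: [-3.126, -0.959, 0.295]
wrist_force: [0.2, -0.3, -1.8]
gripper_width: 0.052
```

```bash
python3 tgt.py .102
```

```text
a [0.479 0.144 0.866] t 10.575 [-0.482  0.096  0.361  2.026 -1.192  0.189 -0.314]
0.102 rv [ 0.017 -0.087 -0.016] shift mm [ -4.    7.  -85.9] T [0.7066 0.1258 0.2682]
```

The arm has run into q5 ≈ -1.19 and q6 ≈ 0.19, both at their limits, so it needs another branch. I'll identify the kinematics from the logged poses to plan this.

```bash
cat > kin.py <<'E'
from h import *
from scipy.optimize import least_squares
import itertools
D=[([1.079,.4175,-.01,1.614,.005,1.111,-.053],[.272,-.5625,.205],[-3.14,0,.451]),
([.708,.003,-.465,1.979,.004,1.156,-1.435],[.4072,-.1325,.2698],[3.138,-.004,-.105]),
([.466,-.328,-.167,2.339,-.945,.554,-.402],[.4865,-.0337,.3408],[-3.091,-.841,.177]),
([.054,-.007,-.138,2.119,-1.145,.2,-.345],[.6584,.0855,.3563],[-3.085,-.956,.237]),
([-.482,.096,.361,2.026,-1.192,.189,-.314],[.7107,.1188,.354],[-3.126,-.959,.295])]
ez=np.array([0,0,1.]);ex=np.array([1.,0,0])
def fk(q,p,sg):
    # p: d1,L1,e1,L2,e2,L3, c7, q1off
    r=R.from_euler('z',sg[0]*q[0]+p[7])*R.from_euler('y',q[1])
    t=np.array([0,0,p[0]])+R.from_euler('z',sg[0]*q[0]+p[7]).apply(ex*p[8])
    r3=r*R.from_euler('z',sg[1]*q[2]); t=t+r3.apply([p[2],0,p[1]])
    r4=r3*R.from_euler('y',q[3]); r5=r4*R.from_euler('z',sg[2]*q[4]); t=t+r5.apply([0,0,p[3]])+r4.apply([p[9],0,0])
    r6=r5*R.from_euler('y',q[5]); r7=r6*R.from_euler('z',sg[3]*q[6]+p[6]); t=t+r6.apply([p[4],0,p[5]])
    return t,r7
def ident(D):
    best=None
    for sg in itertools.product([1,-1],repeat=4):
        for c in(0,1.57,3.14,-1.57):
            def f(p):
                o=[]
                for q,x,e in D:
                    t,r=fk(q,p,sg);o+=[*(t-x)*3,*(r.inv()*R.from_euler('xyz',e)).as_rotvec()]
                return np.array(o)
            s=least_squares(f,[.3,.4,0,.4,0,.25,c,0,0,0])
            if best is None or s.cost<best[0]: best=(s.cost,sg,s.x,s.fun)
    return best
if __name__=='__main__':
    b=ident(D); print(b[0],b[1],b[2].round(4)); print(b[3].reshape(-1,6).round(4)); np.savez('kin.npz',p=b[2],sg=b[1])
E
python3 kin.py
```

```text
0.0023255629396298767 (-1, -1, -1, -1) [ 0.179   0.4981  0.0027  0.3969 -0.009   0.3242  1.5425 -0.0361  0.0212
 -0.081 ]
[[ 0.0211  0.0067  0.0003  0.0007  0.0004 -0.0087]
 [ 0.0081  0.0114 -0.0036 -0.0006  0.0005 -0.0084]
 [ 0.0081  0.0138 -0.001   0.0273 -0.001   0.0032]
 [ 0.0081 -0.0177  0.004   0.0294 -0.0013  0.0073]
 [-0.019   0.0127  0.0003  0.0302  0.      0.0066]]
```

```bash
cat > kin2.py <<'E'
from kin import *
sg=(-1,-1,-1,-1)
def fk2(q,p):
    q=np.array(q)+np.array([0,p[10],p[11],p[12],p[13],p[14],0])
    t,r=fk(q,p,sg)
    return t+np.array([p[15],p[16],0]),r
def f(p):
    o=[]
    for q,x,e in D:
        t,r=fk2(q,p);o+=[*(t-x)*3,*(r.inv()*R.from_euler('xyz',e)).as_rotvec()]
    return np.r_[o,.02*(p-p0)]
p0=np.r_[np.load('kin.npz')['p'],np.zeros(7)]
if __name__=='__main__':
    s=least_squares(f,p0);print(s.cost,s.x.round(4));print(s.fun[:6*len(D)].reshape(-1,6).round(4));np.save('p.npy',s.x)
E
python3 kin2.py
```

```text
0.0007811274123483968 [ 1.3500e-01  4.8000e-01  8.3000e-03  3.8960e-01 -6.6000e-03  3.2490e-01
  1.5531e+00 -1.7700e-02  2.7000e-03 -1.4350e-01 -6.0000e-03  6.2000e-03
 -2.4000e-03  1.0000e-04  1.6500e-02 -9.0000e-03 -1.5100e-02]
[[ 0.0068 -0.0098  0.0012 -0.0073  0.0034 -0.0065]
 [-0.008   0.0062 -0.0017  0.0007  0.0095 -0.0068]
 [ 0.0143  0.0099  0.0058  0.0048 -0.0025  0.0039]
 [ 0.0077 -0.0075 -0.0005  0.0051 -0.0037  0.0061]
 [-0.0207  0.0012 -0.0049  0.0044 -0.0036  0.0033]]
```

```bash
cat > ik.py <<'E'
from kin2 import *
from tgt import S,a,Rt,M
p=np.load('p.npy')
lo=np.array([-2.81,-.39,-1.27,.06,-1.19,.19,-2.82]);hi=np.array([2.81,2.02,1.25,2.57,4.33,2,2.82])
def solve(T,r,q0,mid=None,w=.01):
    def g(q):
        t,rr=fk2(q,p);return np.r_[(t-T)*5,(rr.inv()*r).as_rotvec(), w*(q-q0)]
    s=least_squares(g,np.clip(q0,lo+.01,hi-.01),bounds=(lo,hi));return s.x,np.abs(s.fun[:6]).max()
if __name__=='__main__':
    rng=np.random.default_rng(0)
    for psi in np.radians(np.arange(-180,180,30)):
        r=R.from_rotvec(a*psi)*Rt; out=[]
        for _ in range(12):
            q,e=solve(S+a*.102-r.apply(M),r,rng.uniform(lo+.1,hi-.1),w=.002)
            if e<.02:
                q2,e2=solve(S+a*0-r.apply(M),r,q,w=.002)
                if e2<.02: out.append((min(np.minimum(q-lo,hi-q).min(),np.minimum(q2-lo,hi-q2).min()),q))
        out.sort(key=lambda z:-z[0])
        print(round(np.degrees(psi)),len(out),[(round(m,2),q.round(2).tolist()) for m,q in out[:3]])
E
time python3 ik.py
```

```text
-180 0 []
-150 0 []
-120 0 []
-90 7 [(np.float64(0.0), [-0.5, 0.85, -0.25, 1.51, 1.44, 1.94, 2.82]), (np.float64(0.0), [-0.45, 0.86, -0.36, 1.51, 1.48, 2.0, 2.81]), (np.float64(0.0), [-0.45, 0.86, -0.36, 1.51, 1.48, 2.0, 2.81])]
-60 8 [(np.float64(0.05), [-0.43, 0.51, -0.3, 1.92, 1.56, 1.41, 2.77]), (np.float64(0.05), [-0.47, 0.51, -0.23, 1.92, 1.55, 1.38, 2.77]), (np.float64(0.03), [-0.8, 0.51, 0.24, 1.92, 1.45, 1.15, 2.79])]
-30 6 [(np.float64(0.17), [-0.88, 0.25, 0.49, 2.18, 1.9, 0.55, 2.57]), (np.float64(0.17), [-0.83, 0.24, 0.42, 2.18, 1.89, 0.57, 2.58]), (np.float64(0.16), [-0.57, 0.23, 0.11, 2.18, 1.88, 0.65, 2.63])]
0 5 [(np.float64(0.11), [-0.72, 0.17, 0.63, 2.22, 3.88, 0.34, 0.87]), (np.float64(0.11), [-0.73, 0.17, 0.64, 2.22, 3.88, 0.34, 0.87]), (np.float64(0.1), [-0.4, 0.15, 0.27, 2.22, 3.74, 0.29, 1.04])]
30 0 []
60 4 [(np.float64(0.05), [0.63, 0.7, -0.7, 1.74, -1.09, 1.05, 0.13]), (np.float64(0.0), [0.86, 0.96, -1.27, 1.74, -0.61, 0.7, -0.24]), (np.float64(0.0), [0.86, 0.96, -1.27, 1.74, -0.61, 0.7, -0.24])]
90 3 [(np.float64(0.32), [0.46, 1.06, -0.73, 1.26, -0.87, 1.54, -0.05]), (np.float64(0.04), [0.27, 0.97, -0.22, 1.26, -1.15, 1.82, 0.12]), (np.float64(0.0), [0.24, 0.97, -0.15, 1.26, -1.19, 1.86, 0.14])]
120 7 [(np.float64(0.0), [0.14, 1.48, -1.27, 0.48, -0.58, 2.0, -0.55]), (np.float64(0.0), [0.14, 1.48, -1.27, 0.48, -0.58, 2.0, -0.55]), (np.float64(0.0), [0.14, 1.48, -1.27, 0.48, -0.58, 2.0, -0.55])]
150 0 []
real	0m21.124s
user	0m21.284s
sys	0m0.150s
```

```bash
cat > sim.py <<'E'
from ik import *
def path(q,hs,psis):
    for h,ps in zip(hs,psis):
        r=R.from_rotvec(a*np.radians(ps))*Rt
        for _ in range(3): q,e=solve(S+a*h-r.apply(M),r,q,w=.05)
        print(h,ps,q.round(2),'err',round(e,3))
    return q
if __name__=='__main__':
    q=env.read_state()['q']
    path(q,[.17]*7+[.102,.05,0],[15,30,45,60,75,85,85,85,85,85])
    print(); path(q,[.17]*6+[.102,.05,0],[15,30,45,60,70,70,70,70,70])
E
python3 sim.py
```

```text
0.17 15 [ 0.73  0.34 -0.99  1.95 -1.19  0.19 -0.11] err 0.046
0.17 30 [ 0.82  0.49 -1.06  1.9  -1.17  0.39  0.  ] err 0.0
0.17 45 [ 0.76  0.63 -1.    1.75 -0.99  0.67 -0.08] err 0.0
0.17 60 [ 0.68  0.8  -0.96  1.56 -0.86  0.93 -0.15] err 0.0
0.17 75 [ 0.57  0.97 -0.96  1.32 -0.77  1.2  -0.23] err 0.0
0.17 85 [ 0.48  1.08 -0.97  1.13 -0.72  1.39 -0.29] err 0.0
0.17 85 [ 0.48  1.08 -0.97  1.13 -0.72  1.39 -0.29] err 0.0
0.102 85 [ 0.59  1.08 -0.98  1.36 -0.72  1.31 -0.15] err 0.0
0.05 85 [ 0.65  1.09 -0.98  1.49 -0.71  1.26 -0.06] err 0.0
0 85 [ 0.69  1.11 -0.97  1.6  -0.69  1.22  0.02] err 0.0

0.17 15 [ 0.73  0.34 -0.99  1.95 -1.19  0.19 -0.11] err 0.046
0.17 30 [ 0.82  0.49 -1.06  1.9  -1.17  0.39  0.  ] err 0.0
0.17 45 [ 0.76  0.63 -1.    1.75 -0.99  0.67 -0.08] err 0.0
0.17 60 [ 0.68  0.8  -0.96  1.56 -0.86  0.93 -0.15] err 0.0
0.17 70 [ 0.61  0.91 -0.96  1.41 -0.79  1.11 -0.2 ] err 0.0
0.17 70 [ 0.61  0.91 -0.96  1.41 -0.79  1.11 -0.2 ] err 0.0
0.102 70 [ 0.7   0.92 -0.98  1.6  -0.81  1.04 -0.06] err 0.0
0.05 70 [ 0.76  0.94 -0.99  1.72 -0.82  0.99  0.03] err 0.0
0 70 [ 0.81  0.96 -0.99  1.82 -0.82  0.95  0.12] err 0.0
```

```bash
cat > rows.py <<'E'
from tgt import *
def rows(hp,M=M,S=S):
    s=env.read_state(); R0=R.from_matrix(rot(s['tcp_rot']));x=np.array(s['tcp_pos'])
    m=x+R0.apply(M); print('mouth now: h',round((m-S)@a,4),'lat',((m-S)-((m-S)@a)*a).round(4),'ang',np.degrees(np.arccos(R0.apply([1,0,0])@a)).round(2),'psi',np.degrees(np.arctan2(R0.apply([0,0,1])@np.cross(a,Rt.apply([0,0,1])),R0.apply([0,0,1])@Rt.apply([0,0,1]))).round(1),'q',np.round(s['q'],3))
    for h,ps in hp:
        r=R.from_rotvec(a*np.radians(ps))*Rt;T=S+a*h-r.apply(M)
        print([(r*R0.inv()).as_rotvec().round(3).tolist(),((T-x)*1000).round(1).tolist(),1],T.round(3))
if __name__=='__main__':
    v=list(map(float,sys.argv[1:]));rows(list(zip(v[::2],v[1::2])))
E
python3 rows.py .17 10 .17 20 .17 30 .17 40 .17 50
```

```text
mouth now: h 0.1794 lat [-0.0388 -0.0204  0.0249] ang 5.04 psi 1.0 q [-0.482  0.096  0.361  2.026 -1.192  0.189 -0.314]
[[0.107, -0.059, 0.131], [27.3, 20.0, -26.8], 1] [0.738 0.139 0.327]
[[0.197, -0.032, 0.279], [25.6, 22.9, -26.4], 1] [0.736 0.142 0.328]
[[0.286, -0.003, 0.426], [23.5, 25.5, -25.7], 1] [0.734 0.144 0.328]
[[0.376, 0.025, 0.573], [21.1, 27.7, -24.7], 1] [0.732 0.146 0.329]
[[0.465, 0.054, 0.72], [18.4, 29.4, -23.5], 1] [0.729 0.148 0.331]
```

Emit:
{"api": "step_arm", "payload": {
  "moves": [
    [[0.107,-0.059,0.131],[10,10,-10],1],
    [[0.197,-0.032,0.279],[20,20,-20],1],
    [[0.286,0,0.426],[23,25,-25],1],
    [[0.376,0.025,0.573],[21,28,-25],1],
    [[0.465,0.054,0.72],[18,29,-23],1]
  ]
}}

```text
time: 11.2
tcp_pos: [0.7265, 0.1445, 0.3146]
tcp_rot: [-2.973, -0.923, 0.378]
wrist_force: [0.3, 0.9, -1.6]
gripper_width: 0.0518
```

```bash
python3 rows.py .17 50 .17 60 .17 70 .17 80
```

```text
mouth now: h 0.1578 lat [-0.0116 -0.0009  0.0065] ang 7.6 psi 13.7 q [ 0.354  0.26  -0.469  1.926 -1.158  0.339 -0.162]
[[0.405, 0.016, 0.502], [2.6, 3.7, 16.0], 1] [0.729 0.148 0.331]
[[0.495, 0.05, 0.648], [-0.3, 4.9, 17.3], 1] [0.726 0.149 0.332]
[[0.583, 0.085, 0.795], [-3.3, 5.5, 18.9], 1] [0.723 0.15  0.333]
[[0.672, 0.121, 0.941], [-6.3, 5.5, 20.5], 1] [0.72  0.15  0.335]
```

Now it follows the other branch: q3 has swung negative and q5 and q6 are off their limits. Continuing.

Emit:
{"api": "step_arm", "payload": {
  "moves": [
    [[0.1,0,0.12],[1,1,5],1],
    [[0.2,0.01,0.25],[2,2,10],1],
    [[0.3,0.013,0.38],[3,4,16],1],
    [[0.405,0.016,0.502],[3,4,16],1],
    [[0.495,0.05,0.648],[0,5,17],1]
  ]
}}

```text
time: 11.82
tcp_pos: [0.7264, 0.1453, 0.3319]
tcp_rot: [-2.088, -1.048, 0.286]
wrist_force: [-0.6, 1.1, 0.3]
gripper_width: 0.0522
```

```bash
python3 rows.py .17 60 .17 70 .17 80 .105 75
```

```text
mouth now: h 0.1694 lat [ 0.0004 -0.0037  0.0004] ang 0.18 psi 60.0 q [ 0.657  0.769 -0.693  1.504 -0.97   1.163 -0.014]
[[-0.003, -0.0, 0.001], [-0.2, 4.0, 0.1], 1] [0.726 0.149 0.332]
[[0.081, 0.025, 0.152], [-3.1, 4.7, 1.6], 1] [0.723 0.15  0.333]
[[0.164, 0.049, 0.303], [-6.1, 4.7, 3.2], 1] [0.72  0.15  0.335]
[[0.122, 0.037, 0.228], [-35.7, -4.6, -53.9], 1] [0.691 0.141 0.278]
```

Now on target, with good joint margins. I'll check the bottle's pose in the hand with the fixed cameras before inserting.

```bash
cat > chk.py <<'E'
from h import *
import sys
s=env.read_state();R0=rot(s['tcp_rot']);x=np.array(s['tcp_pos'])
from peg import fit
for n in('scene','top'):
    im,W=shot(n,f'{n}_{sys.argv[1]}.png'); np.save(f'{n}2.npy',W)
    L=(W.reshape(-1,3)-x)@R0; rgb=im.reshape(-1,3)
    k=(L[:,0]>-.115)&(L[:,0]<.065)&(abs(L[:,1])<.04)&(L[:,2]>-.06)&(L[:,2]<.02)&(rgb.min(1)>60)
    P=L[k]
    # body faces
    b=P[(P[:,0]>-.05)&(P[:,0]<.05)]
    for nm,ax in(('z',2),('y',1),('x',0)):
        h,e=np.histogram(b[:,ax],np.arange(-.06,.066,.004)); print(n,nm,dict((round(float(e[i]),3),int(h[i])) for i in range(len(h)) if h[i]>3))
    nk=P[(P[:,0]<-.062)]
    print(n,len(P),'neck',len(nk),np.round(nk.min(0),4) if len(nk) else '',np.round(nk.max(0),4) if len(nk) else '')
    if len(nk)>10:
        from scipy.optimize import least_squares
        nk=nk[(nk[:,0]>-.095)]
        f=lambda p:np.hypot(nk[:,1]-p[0],nk[:,2]-p[1])-.015
        r=least_squares(f,[0,-.0195],loss='soft_l1',f_scale=.001);print('neck centre y,z',r.x.round(4),np.sqrt(np.mean(r.fun**2)).round(4),len(nk))
    fit(n,W)
a=cv2.imread(f'pics/scene_{sys.argv[1]}.png')[170:320,230:400];b=cv2.imread(f'pics/top_{sys.argv[1]}.png')[110:250,210:380]
cv2.imwrite(f'pics/chk_{sys.argv[1]}.png',np.hstack([cv2.resize(a,(400,400),interpolation=cv2.INTER_CUBIC),cv2.resize(b,(400,400),interpolation=cv2.INTER_CUBIC)]))
E
python3 chk.py a
```

```text
scene z {-0.06: 15, -0.056: 18, -0.052: 14, -0.048: 22, -0.044: 19, -0.04: 17, -0.036: 20, -0.032: 18, -0.028: 25, -0.024: 15, -0.02: 21, -0.016: 18, -0.012: 24, -0.008: 24, -0.004: 19, 0.0: 28, 0.004: 285}
scene y {-0.04: 38, -0.036: 47, -0.032: 43, -0.028: 37, -0.024: 27, -0.02: 25, -0.016: 27, -0.012: 28, -0.008: 20, -0.004: 34, 0.0: 24, 0.004: 30, 0.008: 24, 0.012: 29, 0.016: 26, 0.02: 28, 0.024: 26, 0.028: 43, 0.032: 40, 0.036: 8}
scene x {-0.048: 6, -0.044: 12, -0.04: 9, -0.036: 12, -0.032: 9, -0.028: 13, -0.024: 10, -0.02: 15, -0.016: 8, -0.012: 11, -0.008: 17, -0.004: 21, 0.0: 18, 0.004: 72, 0.008: 158, 0.012: 31, 0.016: 13, 0.02: 10, 0.024: 15, 0.028: 13, 0.032: 12, 0.036: 12, 0.04: 17, 0.044: 33, 0.048: 57}
scene 1040 neck 9 [-0.098  -0.0084 -0.0076] [-0.0857  0.0057 -0.005 ]
scene thin 18 [-0.0008 -0.0598  0.535   0.0762] rms 0.0008 fixed dir [-0.002  -0.0572] 0.0009
scene thick 36 [-0.0008  0.0605  0.5229  0.0709] rms 0.0007 fixed dir [-0.0029  0.0631] 0.001
top z {-0.06: 16, -0.056: 14, -0.052: 18, -0.048: 201, -0.044: 54, -0.04: 55, -0.036: 45, -0.032: 44, -0.028: 46, -
[... 202 characters left out ...]
, -0.004: 27, 0.0: 24, 0.004: 19, 0.008: 18, 0.012: 24, 0.016: 32, 0.02: 12, 0.024: 5, 0.028: 4, 0.032: 6}
top x {-0.052: 9, -0.048: 20, -0.044: 24, -0.04: 21, -0.036: 24, -0.032: 23, -0.028: 15, -0.024: 19, -0.02: 6, -0.016: 5, -0.012: 22, -0.008: 23, -0.004: 33, 0.0: 30, 0.004: 72, 0.008: 63, 0.012: 29, 0.016: 32, 0.02: 31, 0.024: 28, 0.028: 30, 0.032: 32, 0.036: 29, 0.04: 29, 0.044: 64, 0.048: 74}
top 997 neck 99 [-0.1002 -0.0183 -0.0367] [-0.0625  0.0117 -0.0046]
neck centre y,z [ 0.0021 -0.0207] 0.0018 93
top thin 37 [-0.0009 -0.0629  0.5843  0.1478] rms 0.0014 fixed dir [-0.0006 -0.0586] 0.0016
top thick 83 [-0.0013  0.0589  0.619   0.0872] rms 0.0017 fixed dir [-0.0003  0.0616] 0.0018
```

View pics/chk_a.png

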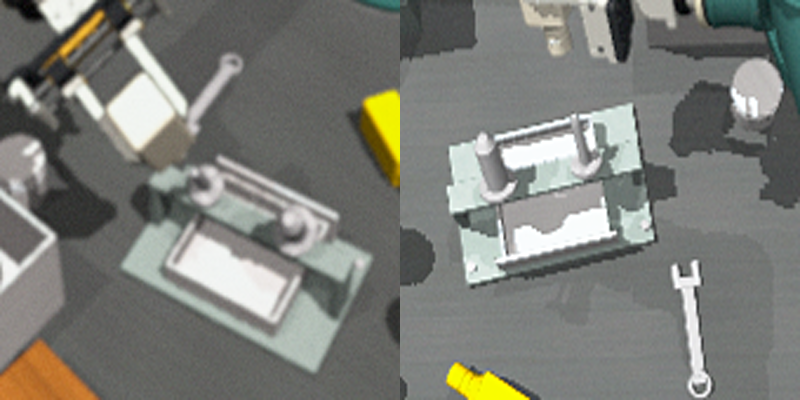

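The bottle is held square: the faces are at the expected ±26 mm, with the neck down. I'll lower it to just above the tip.

```bash
python3 rows.py .15 68 .12 70 .09 70 .08 70
```

```text
mouth now: h 0.1673 lat [ 0.0023 -0.0034 -0.0007] ang 0.38 psi 60.1 q [ 0.655  0.774 -0.691  1.502 -0.969  1.162 -0.014]
[[0.063, 0.015, 0.123], [-13.3, 1.9, -13.0], 1] [0.714 0.147 0.316]
[[0.079, 0.02, 0.153], [-28.3, -2.3, -38.6], 1] [0.699 0.143 0.29 ]
[[0.079, 0.02, 0.153], [-42.6, -6.6, -64.6], 1] [0.685 0.138 0.264]
[[0.079, 0.02, 0.153], [-47.4, -8.1, -73.3], 1] [0.68  0.137 0.256]
```

Emit:
{"api": "step_arm", "payload": {
  "moves": [
    [[0.063,0.015,0.123],[-13,2,-13],1],
    [[0.079,0.02,0.153],[-28,-2.3,-38],1],
    [[0.079,0.02,0.153],[-42,-6.6,-62],1],
    [[0.079,0.02,0.153],[-47.4,-8.1,-73.3],1],
    [[0.079,0.02,0.153],[-47.4,-8.1,-73.3],1]
  ]
}}

```text
time: 12.55
tcp_pos: [0.6803, 0.1363, 0.2563]
tcp_rot: [-1.923, -1.048, 0.292]
wrist_force: [0.1, -0.8, -0.9]
gripper_width: 0.0519
```

```bash
python3 rows.py .08 70 .07 70 .06 70 .05 70; python3 chk.py b | grep -v ' [xyz] {'
python3 - <<'E'
import cv2,numpy as np
a=cv2.imread('pics/scene_b.png')[185:285,270:370];b=cv2.imread('pics/top_b.png')[110:210,250:350]
cv2.imwrite('pics/cb.png',np.hstack([cv2.resize(i,(400,400),interpolation=cv2.INTER_CUBIC) for i in(a,b)]))
E
```

```text
mouth now: h 0.0807 lat [-0.0002 -0.0009  0.0002] ang 0.04 psi 69.9 q [ 0.669  0.918 -0.681  1.509 -0.897  1.288  0.1  ]
[[0.001, 0.001, 0.002], [-0.1, 0.8, -0.8], 1] [0.68  0.137 0.256]
[[0.001, 0.001, 0.002], [-4.9, -0.7, -9.5], 1] [0.675 0.136 0.247]
[[0.001, 0.001, 0.002], [-9.7, -2.1, -18.1], 1] [0.671 0.134 0.238]
[[0.001, 0.001, 0.002], [-14.5, -3.6, -26.8], 1] [0.666 0.133 0.23 ]
scene 883 neck 4 [-0.0916 -0.0057 -0.0061] [-0.0858  0.0054 -0.0037]
scene thin 15 [-0.0028 -0.0599  0.5968  0.0852] rms 0.0005 fixed dir [-0.0019 -0.0569] 0.0008
scene thick 33 [2.000e-04 5.980e-02 5.037e-01 8.770e-02] rms 0.0009 fixed dir [-0.003   0.0632] 0.0011
top 903 neck 91 [-0.115  -0.0187 -0.0359] [-0.0634  0.0068 -0.0045]
neck centre y,z [ 0.0005 -0.0205] 0.002 78
top thin 41 [-0.0024 -0.063   0.6468  0.1624] rms 0.0014 fixed dir [-0.0002 -0.0581] 0.0016
top thick 83 [-0.0027  0.0573  0.6384  0.1318] rms 0.0019 fixed dir [-0.001   0.0616] 0.0021
```

View pics/cb.png

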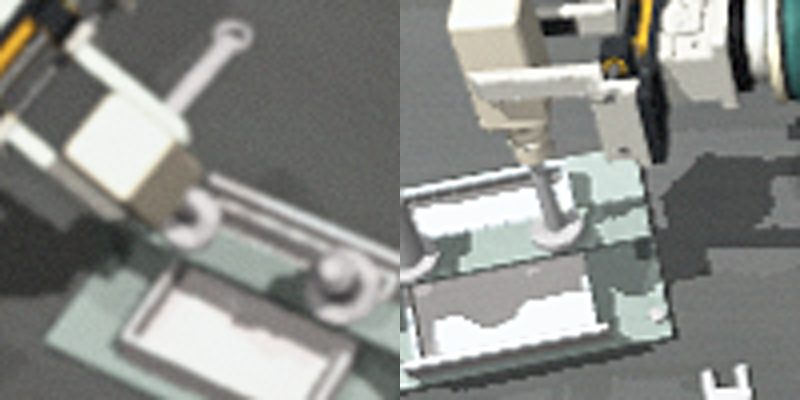

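Emit:
{"api": "step_arm", "payload": {
  "moves": [
    [[0,0,0],[-2.5,0,-5],1],
    [[0,0,0],[-5,-0.7,-9.5],1],
    [[0,0,0],[-7.3,-1.4,-14],1],
    [[0,0,0],[-9.7,-2.1,-18],1],
    [[0,0,0],[-9.7,-2.1,-18],1]
  ]
}}

```text
time: 13.28
tcp_pos: [0.6709, 0.1347, 0.2387]
tcp_rot: [-1.922, -1.049, 0.293]
wrist_force: [0.5, -0.1, -1.7]
gripper_width: 0.0514
```

```bash
python3 rows.py .06 70 .05 70 .04 70 .03 70 .02 70; python3 -c "
from h import *
s=env.read_state();print(s['wrist_force'],s['ft_torque'])"; python3 chk.py c | grep neck
python3 - <<'E'
import cv2,numpy as np
a=cv2.imread('pics/scene_c.png')[185:285,270:370];b=cv2.imread('pics/top_c.png')[110:210,250:350]
cv2.imwrite('pics/cc.png',np.hstack([cv2.resize(i,(400,400),interpolation=cv2.INTER_CUBIC) for i in(a,b)]))
E
```

```text
mouth now: h 0.0607 lat [ 0.0001  0.0005 -0.0001] ang 0.09 psi 69.9 q [ 0.678  0.932 -0.676  1.535 -0.893  1.277  0.134]
[[0.001, 0.002, 0.001], [-0.3, -0.6, -0.5], 1] [0.671 0.134 0.238]
[[0.001, 0.002, 0.001], [-5.1, -2.0, -9.2], 1] [0.666 0.133 0.23 ]
[[0.001, 0.002, 0.001], [-9.9, -3.5, -17.9], 1] [0.661 0.131 0.221]
[[0.001, 0.002, 0.001], [-14.7, -4.9, -26.5], 1] [0.656 0.13  0.212]
[[0.001, 0.002, 0.001], [-19.5, -6.3, -35.2], 1] [0.651 0.128 0.204]
[ 0.46616504 -0.09600303 -1.69955985] [-1.15355395e+00 -4.33239006e-02 -1.04779038e-03]
scene 853 neck 3 [-0.0945 -0.0078 -0.0052] [-0.0872  0.0017 -0.0046]
top 877 neck 91 [-0.1143 -0.0204 -0.0361] [-0.062   0.01   -0.0069]
neck centre y,z [-0.     -0.0205] 0.0018 76
```

It is 11 mm onto the tip with no contact force. Sliding further.

Emit:
{"api": "step_arm", "payload": {
  "moves": [
    [[0,0,0],[-2.7,-1.2,-5],1],
    [[0,0,0],[-5,-2,-9.2],1],
    [[0,0,0],[-7.5,-2.7,-13.5],1],
    [[0,0,0],[-9.9,-3.5,-17.9],1],
    [[0,0,0],[-12.3,-4.2,-22],1]
  ]
}}

```text
time: 14.0
tcp_pos: [0.6586, 0.1306, 0.2169]
tcp_rot: [-1.923, -1.049, 0.293]
wrist_force: [0.2, -0.2, -0.8]
gripper_width: 0.0519
```

Emit:
{"api": "step_arm", "payload": {
  "moves": [
    [[0,0,0],[-2.4,-0.7,-4.3],1],
    [[0,0,0],[-4.8,-1.4,-8.7],1],
    [[0,0,0],[-7.2,-2.2,-13],1],
    [[0,0,0],[-9.6,-2.9,-17.3],1],
    [[0,0,0],[-9.6,-2.9,-17.3],1]
  ]
}}

```text
time: 14.62
tcp_pos: [0.6489, 0.1276, 0.1992]
tcp_rot: [-1.922, -1.049, 0.293]
wrist_force: [-0.9, 0.1, -1.1]
gripper_width: 0.052
```

```bash
python3 rows.py .015 70 .01 70 .005 70 0 70 -.004 70;python3 -c "
from h import *
s=env.read_state();print(s['wrist_force'],s['ft_torque'])"
```

```text
mouth now: h 0.0149 lat [-0.     -0.0001  0.    ] ang 0.08 psi 69.9 q [ 0.701  0.967 -0.663  1.589 -0.879  1.254  0.208]
[[0.001, 0.002, 0.001], [0.2, 0.1, 0.0], 1] [0.649 0.128 0.199]
[[0.001, 0.002, 0.001], [-2.2, -0.6, -4.3], 1] [0.647 0.127 0.195]
[[0.001, 0.002, 0.001], [-4.6, -1.4, -8.6], 1] [0.644 0.126 0.191]
[[0.001, 0.002, 0.001], [-7.0, -2.1, -13.0], 1] [0.642 0.126 0.186]
[[0.001, 0.002, 0.001], [-8.9, -2.6, -16.4], 1] [0.64  0.125 0.183]
[-0.8881783   0.07281605 -1.06493662] [-1.0745214  -0.05291348 -0.04704633]
```

Going smoothly. Now down to collar contact.

Emit:
{"api": "step_arm", "payload": {
  "moves": [
    [[0,0,0],[-2.2,-0.6,-4.3],1],
    [[0,0,0],[-3.5,-1,-6.5],1],
    [[0,0,0],[-4.6,-1.4,-8.6],1],
    [[0,0,0],[-5.8,-1.7,-10.8],1],
    [[0,0,0],[-5.8,-1.7,-10.8],1]
  ]
}}

```text
time: 15.25
tcp_pos: [0.643, 0.1259, 0.1882]
tcp_rot: [-1.922, -1.048, 0.293]
wrist_force: [0.5, -0.5, -0.3]
gripper_width: 0.0518
```

Emit:
{"api": "step_arm", "payload": {
  "moves": [
    [[0,0,0],[-0.5,-0.1,-0.9],1],
    [[0,0,0],[-1,-0.3,-1.7],1],
    [[0,0,0],[-1.5,-0.4,-2.6],1],
    [[0,0,0],[-1.5,-0.4,-2.6],1],
    [[0,0,0],[-1.5,-0.4,-2.6],1]
  ]
}}

```text
time: 15.88
tcp_pos: [0.6419, 0.1255, 0.1865]
tcp_rot: [-1.921, -1.05, 0.291]
wrist_force: [2.0, -0.0, 5.8]
gripper_width: 0.0521
```

```bash
python3 rows.py 0 70 -.004 70
```

```text
mouth now: h 0.0003 lat [ 0.0001  0.0001 -0.0001] ang 0.14 psi 69.9 q [ 0.708  0.98  -0.659  1.604 -0.875  1.246  0.232]
[[-0.0, 0.002, 0.002], [-0.1, -0.0, -0.3], 1] [0.642 0.126 0.186]
[[-0.0, 0.002, 0.002], [-2.0, -0.6, -3.8], 1] [0.64  0.125 0.183]
```

Emit:
{"api": "step_arm", "payload": {
  "moves": [
    [[0,0,0],[-0.7,-0.2,-1.2],1],
    [[0,0,0],[-0.7,-0.2,-1.2],1],
    [[0,0,0],[-0.7,-0.2,-1.2],0.4],
    [[0,0,0],[0,0,0],0],
    [[0,0,0],[0,0,0],0]
  ]
}}

```text
time: 16.5
tcp_pos: [0.6419, 0.1256, 0.1866]
tcp_rot: [-1.921, -1.05, 0.291]
wrist_force: [-0.6, 0.2, -0.2]
gripper_width: 0.073
```

```bash
python3 -c "
from h import *
s=env.read_state();print('back 120mm',(-120*rot(s['tcp_rot'])[:,2]).round(1),s['gripper_width'])"; python3 chk.py d | grep neck
```

```text
back 120mm [  -1.8 -118.2   20.5] 0.07295805875629835
scene 733 neck 104 [-0.1149 -0.0167 -0.0561] [-0.0891  0.0343  0.0199]
neck centre y,z [ 0.001  -0.0132] 0.002 7
top 818 neck 208 [-0.1149 -0.0246 -0.0597] [-0.0622  0.0321  0.0192]
neck centre y,z [ 0.0014 -0.0209] 0.0025 87
  return _methods._mean(a, axis=axis, dtype=dtype,
  ret = ret.dtype.type(ret / rcount)
```

Emit:
{"api": "step_arm", "payload": {
  "moves": [
    [[0,0,0],[0,0,0],0],
    [[0,0,0],[0,0,0],0],
    [[0,0,0],[-0.3,-20,3.4],0],
    [[0,0,0],[-0.9,-60,10.3],0],
    [[0,0,0],[-1.8,-118,20.5],0]
  ]
}}

```text
time: 17.23
tcp_pos: [0.6395, 0.0061, 0.2075]
tcp_rot: [-1.92, -1.049, 0.292]
wrist_force: [-0.1, -0.6, 0.2]
gripper_width: 0.094
```

Emit:
{"api": "step_arm", "payload": {
  "moves": [
    [[0,0,0],[0,-20,10],0],
    [[0,0,0],[0,-40,20],0],
    [[0,0,0],[0,-40,20],0],
    [[0,0,0],[0,-40,20],0],
    [[0,0,0],[0,-40,20],0]
  ]
}}

```text
time: 17.85
tcp_pos: [0.6392, -0.0331, 0.2273]
tcp_rot: [-1.919, -1.049, 0.292]
wrist_force: [0.1, -0.4, -0.2]
gripper_width: 0.0939
```

```bash
cat > fin.py <<'E'
from tgt import *
from scipy.optimize import least_squares
for n in('scene','top'):
    im,W=shot(n,f'{n}_e.png'); P=W.reshape(-1,3);rgb=im.reshape(-1,3)
    v=P-S; t=v@a; rr=np.linalg.norm(v-np.outer(t,a),axis=1)
    k=(rr<.045)&(t>.012)&(t<.17); Q=P[k]
    print(n,len(Q),'t hist',dict(zip(np.arange(0,.17,.01).round(2).tolist(),np.histogram(t[k],np.arange(0,.18,.01))[0].tolist())), 'tmax',np.percentile(t[k],99.5).round(4))
    neck=Q[(t[k]<.04)]
    f=lambda p:np.linalg.norm(np.cross(neck-[S[0]+p[0],S[1]+p[1],S[2]],a),axis=1)-.015
    if len(neck)>8:
        r=least_squares(f,[0,0],loss='soft_l1',f_scale=.001);print('neck offset',r.x.round(4),np.sqrt(np.mean(r.fun**2)).round(4),len(neck))
    k=(rr<.05)&(t>.06)&(t<.15);v2=v[k];
    # box fit: axis tilt+roll
    def g(p):
        r=R.from_rotvec([p[0],p[1],0])*R.from_rotvec(a*p[2])*Rt; L=r.inv().apply(v2-np.array([p[3],p[4],0])); L[:,0]-=.0975
        d=np.abs(L)-[.0525,.026,.026]; return np.linalg.norm(np.maximum(d,0),axis=1)+np.minimum(d.max(1),0)
    b=min((least_squares(g,[0,0,ps,0,0],loss='soft_l1',f_scale=.001) for ps in np.radians([60,70,80])),key=lambda s:s.cost);print('box fit tilt',b.x.round(4),'rms',np.sqrt(np.mean(b.fun**2)).round(4),k.sum())
    c,s=np.cos(.172),np.sin(.172);d=P[:,:2]-[.585,.152];x=d@[c,s];y=d@[-s,c];print('tray',np.percentile(x[(abs(y)<.075)&(P[:,2]>.05)&(P[:,2]<.062)&(x<-.04)&(x>-.14)],[5,50]))
a1=cv2.imread('pics/scene_e.png')[160:310,240:390];b1=cv2.imread('pics/top_e.png')[90:240,210:360]
cv2.imwrite('pics/ce.png',np.hstack([cv2.resize(i,(400,400),interpolation=cv2.INTER_CUBIC) for i in(a1,b1)]))
print(env.read_state()['time'])
E
python3 fin.py
```

```text
scene 537 t hist {0.0: 0, 0.01: 0, 0.02: 0, 0.03: 0, 0.04: 0, 0.05: 16, 0.06: 13, 0.07: 13, 0.08: 16, 0.09: 13, 0.1: 14, 0.11: 19, 0.12: 15, 0.13: 15, 0.14: 225, 0.15: 178, 0.16: 0} tmax 0.1557
box fit tilt [-5.1300e-02  5.7900e-02  1.3087e+00 -1.6000e-03 -4.0000e-04] rms 0.0012 343
tray [-0.08014623 -0.07566953]
top 785 t hist {0.0: 0, 0.01: 18, 0.02: 27, 0.03: 16, 0.04: 5, 0.05: 40, 0.06: 53, 0.07: 51, 0.08: 55, 0.09: 55, 0.1: 57, 0.11: 59, 0.12: 56, 0.13: 55, 0.14: 105, 0.15: 133, 0.16: 0} tmax 0.1557
neck offset [ 0.0013 -0.0008] 0.002 61
box fit tilt [-5.9000e-02  6.4200e-02  1.2962e+00  3.0000e-04 -2.0000e-03] rms 0.0018 546
tray [-0.07955277 -0.07719611]
17.95
```

View pics/ce.png

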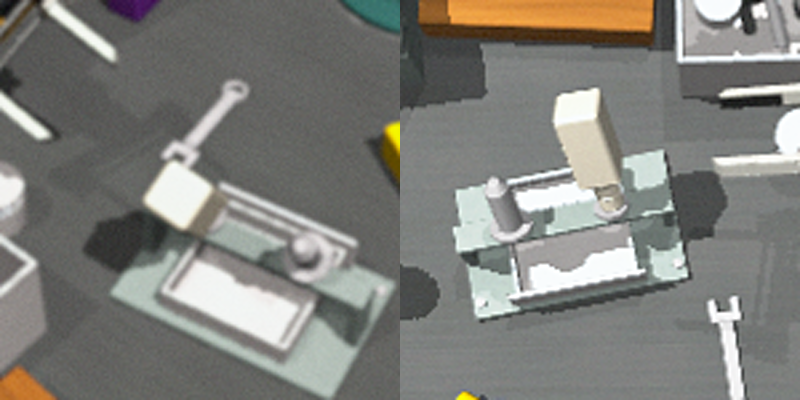

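```bash
python3 -c "
from bench import env
print(env.read_state()['joint_velocities'].round(3)); print(env.sign_off())"
```

```text
[ 0.    -0.     0.003 -0.004  0.001 -0.001 -0.001]
the job is handed in; nothing more can be done
None
```

I pushed the drip tray home, then set the white bottle mouth-down on the thin (right-hand) peg until the rim met the collar. After that I let go, backed the arm away and handed the job in at about 18 s.

**Last checks, from the scene and top cameras:**
- **Tray:** the front plate reads 76–80 mm in front of the rack's origin; home is 79 mm.
- **Rim:** the top camera puts the neck within about 2 mm of the seat. The closed end reads 150–156 mm up the peg; 150 mm is expected, and the tilt accounts for about 2 mm of the excess.
- **Tilt:** the bottle leans about 0.08 rad from the peg axis I measured, as expected with the loose fit. The limit is 0.2 rad.
- **Robot and bystanders:** the gripper is open, clear of everything and shows no contact force. The arm never went near the wrench or the other bystanders, but I did not re-measure their positions.

**What disagreed or failed on the way:**
- **Peg direction:** all three cameras showed the pegs leaning about 7° to one side of the crossbar's normal, so I used the measured axis. Against the nominal lean the tilt would be roughly 0.12 rad, still within the limit.
- **Arm limits:** my first way of tilting the bottle ran joints 5 and 6 to their range limits. I turned the bottle about the peg axis and came in from the right side instead. No force was felt until the rim touched the collar, at about 6 N.

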